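Push a returned pill case through the flap of the take-back box

TASK

An old red pill case has been left on the landing of the medicine take-back box. Do not grip it or pick it up: push the blue self-closing flap open with one finger and keep it open while the other finger pushes the case along the landing and over its inner edge, so that it drops into the box. Then take the hand away so that the flap swings shut, and leave the cup and the tweezers where they are.

Things in the scene. Friction and masses are not known exactly. Their poses are not given: they have to be found in the camera images.
- takeback_box: White box fixed on the counter, 220 mm deep, 150 wide, 143 high at the hood. Its x axis is level and points in through the flap (the way to push), y left, z up. Origin: on the counter, mid-width, under the landing's inner edge. Inside it is hollow, its floor 10 mm above the counter; a clear front window shows the inside. Nothing stands above landing or flap, so fingers can come straight down.
- landing_edge (a point): Middle of the inner edge of the landing, on its top, 105 mm above the counter; axes as the box. The landing is a flat steel shelf from here to 85 mm before (the front of the box, -x), 146 mm wide, with side lips 6 mm high. Beyond the edge (+x) there is only the flap, with the open box below.
- hinge_rod (a point): Middle of the flap's steel hinge rod, 7 mm thick, which crosses the whole width 80 mm beyond the landing's inner edge and 42 mm above the landing. Behind it lies the hood top, 38 mm above the landing.
- flap (a joint): Blue flap, 138 mm wide, 3 thick, 87 long; 0 = shut, grows as it opens, up to 1.15 rad. Shut, it slopes from its free edge at the landing's inner edge up at 28 degrees to the rod; the free edge swings in and down. A spring shuts it (1 to 3 N at a finger). A downward finger moving in just above landing height opens it: 0.25 rad with its far side 42 mm past the edge, 0.7 at 66 mm.
- flap_edge (a point): The middle of the flap's free edge, on its upper face; it moves with the flap.
- case_center (a point): Centre of the red plastic pill case, 36 mm (its x) by 56 (its y) by 18 high, about 45 g, lying loose and flat on the landing, its centre 38 to 50 mm before the inner edge, its x within 0.25 rad of the box's x. It slides easily, and tips over the inner edge once its centre has passed it.
- cup: Frosted glass medicine cup, 46 mm across, 52 mm high, standing loose on the counter beside the box; origin at the centre of its foot. Bystander.
- tweezers: Steel tweezers, 115 mm long (their x), 19 mm wide, 5 mm high, lying loose on the counter beside the box; origin under their middle. Bystander.
- counting_board: Tan bamboo counting board, 200 mm (x) by 170 mm (y), 31 mm high at its gate, fixed, well to the left; origin under its centre. Bystander.
- syringe_rack: Sloped white rack of clear oral syringes, 170 mm (x) by 200 mm (y), 125 mm high, fixed, well to the right; origin under its centre. Bystander.
There are look-alikes about, which are no part of the job. Of the things shaped like the part that bears case_center, the red one is meant.

How it is judged (in metres and radians):
On the way, in this order (a step that is already met when the one before it is completed fails the run):
1. a finger has pushed the flap open (past 0.2 rad) while the case still lies on the landing and does not touch the flap (value of joint flap above 0.2 rad and contact force between the fingers and flap above 0.2 N and contact force between pill_case and flap below 0.05 N and x of case_center in the frame of takeback_box below 0 m and z of case_center in the frame of takeback_box above 0.108 m), for 0.05 s.
2. the case has gone through, below the landing, while a finger still holds the flap open (value of joint flap above 0.2 rad and contact force between the fingers and flap above 0.2 N and z of case_center in the frame of takeback_box below 0.095 m and x of case_center in the frame of takeback_box above 0 m), for 0.02 s.
At the end, for the whole second after the job is handed in: The case lies at rest inside the take-back box, below the landing; the flap is shut again (within 0.06 rad); cup and tweezers are within 15 mm of where they stood (z of case_center in the frame of takeback_box between 0.005 and 0.075 m and x of case_center in the frame of takeback_box between -0.085 and 0.135 m and y of case_center in the frame of takeback_box between -0.073 and 0.073 m and linear speed of pill_case below 0.02 m/s and value of joint flap below 0.06 rad and distance of each of cup, tweezers from where it was at the start of the episode below 0.015 m); the robot touches nothing.
It fails at once if the case is lifted off the landing (its centre more than 15 mm higher than when lying there) (z of case_center in the frame of takeback_box above 0.129 m).
It fails at once if the case is gripped or squashed (more than 15 N between it and the fingers) (contact force between the fingers and pill_case above 15 N).
It fails at once if the cup or the tweezers are pushed away (15 mm) (distance of any of cup, tweezers from where it was at the start of the episode above 0.015 m).
It also fails if it takes over 32 s, if anything falls off the work surface, if the arm or the gripper's body presses on something with over 40 N, if the wrist force passes 120 N, or if a joint passes its speed limit or range.

ROBOT

A 6-joint arm with a two-finger parallel gripper is mounted at the origin on the work surface. World frame = base frame: x ahead of the robot, y to its left, z up, the work surface at z = 0. Lengths are in mm, angles in rad, forces in N, time in s.
With the tool pointing down it reaches from about 300 to 775 mm from the base axis. Payload 14.6 kg.
Tool frame: the origin (TCP) lies on the front face of the gripper's body, between the roots of the fingers; the fingertips stand 97 mm ahead of it and the grasp point (between the pads) lies 78 mm ahead of it; z points along the fingers, y is the line along which they close (so a half turn about z gives the same grasp; the last joint's range is limited). The gripper opens to 94 mm and grips with 3 to 60 N. Pads are 16 mm wide; open, the fingers measure 119 mm over their backs; the gripper's body (75 mm by 177 mm) begins 78 mm behind the grasp point.
Start: joints at [1.233, 0.3, 1.521, -0, 1.321, -0.067], TCP at [147.124, 529.948, 302.646] pointing down, gripper open.
Joint ranges: [-3.03, 3.03], [-0.79, 2.21], [0.23, 2.52], [-1.04, 4.18], [0, 3.07], [-2.55, 2.55]. Speed limits (rad/s): [2.22, 2.22, 2.57, 3.14, 3.14, 3.14].

INTERFACE

Orientations are given as [roll, pitch, yaw] about the fixed x, y, z axes, in that order (R = Rz(yaw) Ry(pitch) Rx(roll)).
In Python, from cell import * gives the robot as it stands.
- The arm moves only by the tool carry_out, never from a script. Its arguments are lists of equal length, an entry for each row: "slide": the shift along the world's x, y, z scaled (see below), a list of three; "dr": the turn, a rotation vector about the world's x, y, z scaled (see below), a list of three; "gripper": the opening in per cent of the stroke, from 0 (shut) to 100 (fully open). A call has 1 to 10 rows; each row is the pose to reach, as a shift and turn from the pose commanded when the call began, turning the shorter way round; what a row does not reach only later rows make up. The controller multiplies each number of a shift by 0.25 m and each number of a turn by 360 degrees. A row lasts 1/12 s, in which the tool goes at most 41.7 mm and 7.16 degrees, less where a joint would pass 70% of its speed; a pose out of reach is approached as far as the arm can. A call with a number of a shift or a turn outside -1 to 1 is refused whole. A call with a gripper value outside its range is refused whole. The fingers move at their own pace and stop on an object; "newtons" is the grip in N (left out, the last holds). Time passes only in rows, so rows that repeat a pose let the fingers close. It gives the time, the measured TCP pose, the force, the opening and the grip force at its end, in the units of the state.
- read_state(): the state, without advancing time (a new reading comes with each control period).
- camera(name): name is "scene" or "side" or "wrist"; returns the picture (480x640x3 uint8, red, green, blue); there is no depth.
- camera_model(name): a dict with "vfov" (degrees; the focal length in pixels is half the picture's height over the tangent of half this angle, whatever the lens; pixels are square), "cx", "cy" (the principal point, pixels), "R" (3x3) and "t" (3): a world point X has camera coordinates R X + t. Camera axes: x right, y down, z forward; pixel columns grow to the right and rows downward; lengths in mm; the calibration is good to about 2 mm. A picture is of the moment at which its call begins: read the wrist's pose just before it. camera_model takes no time and is no camera call; for the wrist camera it gives the pose at the moment of the call.
- sign_off(): hands the job in; it is judged then, once.
The state is a dict: "clock": time; "joints": joint angles; "qd": joint speeds; "effort": joint torques, N m; "eef_pos": TCP position; "eef_rot": TCP orientation; "wrist_force": force on the tool from outside, world axes, zero at the start; "moment": the same for the moment, N m; "finger_gap": finger opening in mm; "finger_force": force on a finger pad.
Only numpy, scipy, OpenCV 4.12 (cv2) and the standard library are available. Lean on these libraries where they do the work, as an engineer would, in place of code of your own. Each camera call takes 0.05 s, during which the arm holds its last target. There are 200 camera calls.

## Working session

There is one attempt and no reset: what is moved stays moved. The work goes in short steps, Python scripts to look and compute and a tool call to move; the robot and the scene stay as the last step left them, time stands still between calls to the robot, and variables do not carry over. Pictures are saved under pics/ and viewed, at most 10 in all, crops included, and the job is handed in when it is done.

Besides the shell and the picture viewer there is one more tool, called after "Emit:" as name(argument=value, ...), one argument or row to a line, values as JSON. carry_out: Moves the arm, as the interface text tells. Its arguments: {"type":"object","properties":{"slide":{"type":"array","items":{"type":"array","items":{"type":"number","minimum":-1,"maximum":1}}},"dr":{"type":"array","items":{"type":"array","items":{"type":"number","minimum":-1,"maximum":1}}},"gripper":{"type":"array","items":{"type":"number"}},"newtons":{"type":"number"}},"required":["slide","dr","gripper"]}

```bash
mkdir -p pics; python3 - <<'E'
from cell import *
import cv2
for n in("scene","side"):
    cv2.imwrite(f"pics/{n}0.png",camera(n)[:,:,::-1])
    m=camera_model(n);print(n,m)
print(read_state())
E
```

```text
scene {'vfov': 48.691898576055884, 'cx': 323.39870107454135, 'cy': 233.1207306612592, 'R': array([[ 0.63267059,  0.77434528,  0.01083103],
       [ 0.56286896, -0.45019027, -0.6931863 ],
       [-0.53188952,  0.44465503, -0.72067707]]), 't': array([-333.6386303 , -197.20300633, 1715.84731423])}
side {'vfov': 57.09177333173652, 'cx': 320.4379104546569, 'cy': 242.28216054721017, 'R': array([[-0.95500959, -0.29627806, -0.01326659],
       [-0.20281712,  0.68508093, -0.69966373],
       [ 0.2163837 , -0.66549488, -0.71434912]]), 't': array([ 464.90425317,  181.32981633, 1176.44588098])}
{'clock': 0.1, 'joints': array([ 1.23338921e+00,  3.00419316e-01,  1.52151301e+00,  3.54503521e-07,
        1.32070243e+00, -6.65952427e-02]), 'qd': array([-4.80514530e-04, -2.93926332e-03, -9.33856342e-04, -3.29415652e-04,
        1.99678823e-04, -4.46879969e-06]), 'effort': array([ 2.63386770e-03, -5.32638574e+01, -3.53286481e+01,  7.10228132e-02,
        2.35117658e-02,  7.91402613e-06]), 'eef_pos': array([147.0886212 , 529.82859146, 302.14347702]), 'eef_rot': array([-3.14055288e+00, -6.96908586e-05,  2.87078065e+00]), 'wrist_force': array([-0.05625449, -0.34831634, -0.55794426]), 'moment': array([ 0.07158861, -0.0357975 ,  0.00724442]), 'finger_force': 0.0, 'finger_gap': 94.08283423113468}
```

View pics/scene0.png

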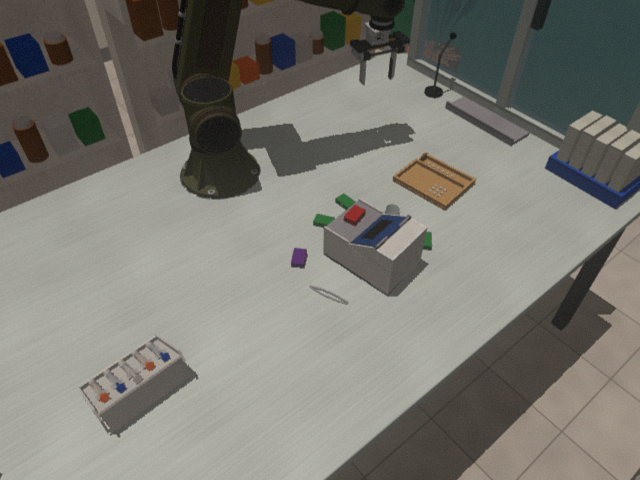

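View pics/side0.png

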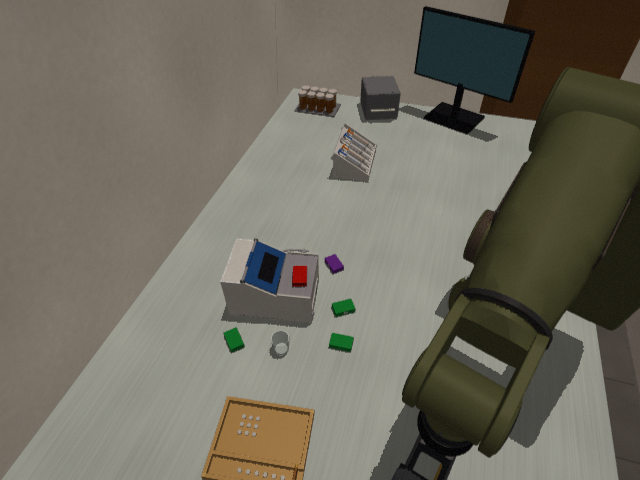

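The scene view shows the box near (375,245) with the red case at (355,214). The side view shows the case at (300,276), the flap at (265,267) and the cup at (280,344). Next I'll take enlarged crops.

```bash
cat > h.py <<'E'
from cell import *
import cv2, numpy as np
def ray(m,u,v):
    f=240/np.tan(np.radians(m["vfov"]/2));R=np.array(m["R"]);t=np.array(m["t"])
    return -R.T@t, R.T@np.array([(u-m["cx"])/f,(v-m["cy"])/f,1])
def atz(m,u,v,z):
    o,d=ray(m,u,v);return o+d*(z-o[2])/d[2]
def proj(m,X):
    f=240/np.tan(np.radians(m["vfov"]/2));c=np.array(X)@np.array(m["R"]).T+np.array(m["t"])
    return c[...,:2]/c[...,2:]*f+[m["cx"],m["cy"]]
def redblob(im):
    h=cv2.cvtColor(im,cv2.COLOR_RGB2HSV);return (((h[...,0]<6)|(h[...,0]>174))&(h[...,1]>200)&(h[...,2]>100)).astype(np.uint8)
E
python3 - <<'E'
from h import *
s=cv2.imread("pics/scene0.png");d=cv2.imread("pics/side0.png")
a=cv2.resize(s[180:300,290:450],(800,600),interpolation=cv2.INTER_CUBIC)
b=cv2.resize(d[230:350,200:360],(800,600),interpolation=cv2.INTER_CUBIC)
cv2.imwrite("pics/a.png",a);cv2.imwrite("pics/b.png",b)
for n,i in(("scene",s),("side",d)):
    k=cv2.connectedComponentsWithStats(redblob(i[...,::-1].copy()))
    for st,c in zip(k[2][1:],k[3][1:]):
        if st[4]>30: print(n,st,c,atz(camera_model(n),*c,119))
E
```

```text
side [292 266  15  17 236] [299.49576271 274.06355932] [502.51200818 123.19567316 119.        ]
```

View pics/a.png

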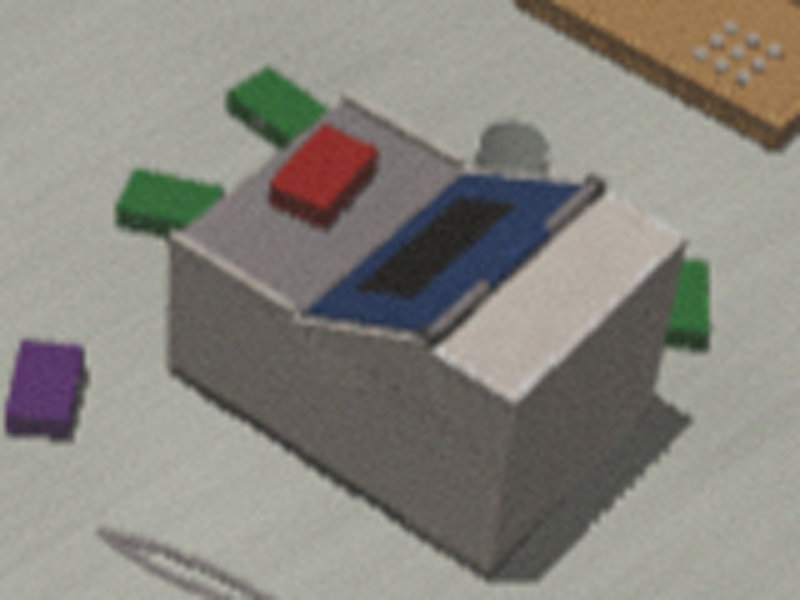

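View pics/b.png

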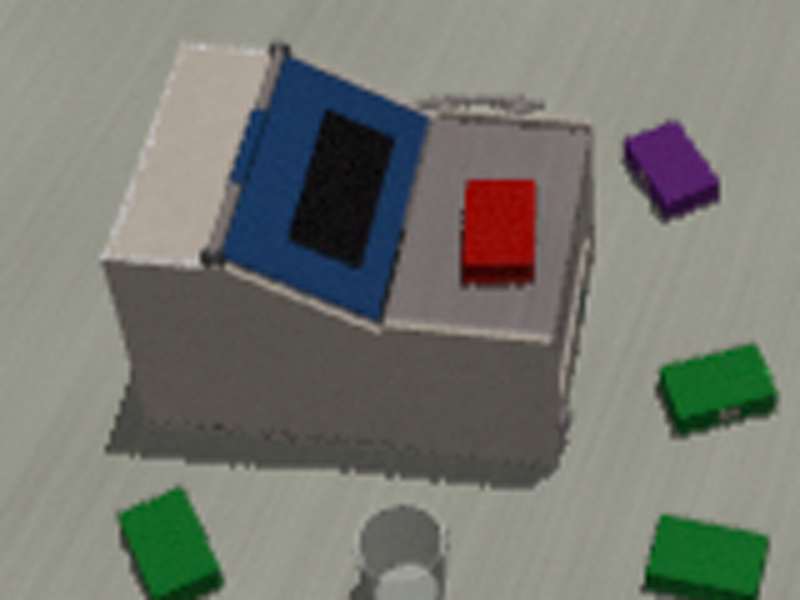

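Both crops show the box corners, the rod and the case clearly. I'll fit the box and case poses from them.

```bash
cat > fit.py <<'E'
from h import *
from scipy.optimize import least_squares
S=camera_model("scene");D=camera_model("side")
cv=lambda p,o:(np.array(p,float)+.5)/5-.5+o
def W(P,p):
    c,s=np.cos(p[2]),np.sin(p[2]);P=np.array(P,float)
    return np.c_[p[0]+c*P[:,0]-s*P[:,1],p[1]+s*P[:,0]+c*P[:,1],P[:,2]]
oA=[(-85,75,111,345,98),(-85,-75,111,170,237),(135,-75,143,518,400),(135,75,143,685,243),(135,-75,0,492,578),(-85,-75,0,172,372),(80,75,149,598,183),(80,-75,147,433,335)]
oB=[(135,-75,143,182,45),(135,75,143,105,260),(-85,-75,111,592,125),(-85,75,111,550,340),(80,-75,149,280,47),(80,75,147,210,257)]
oA,oB=np.array(oA),np.array(oB);A=cv(oA[:,3:],[290,180]);B=cv(oB[:,3:],[200,230])
res=lambda p:np.r_[(proj(S,W(oA[:,:3],p))-A).ravel(),(proj(D,W(oB[:,:3],p))-B).ravel()]
if __name__=="__main__":
    r=least_squares(res,[540,120,0],loss="soft_l1",x_scale=[100,100,1]);p=r.x;print("box",p);print(np.round(res(p).reshape(-1,2),1))
    # case top corners, z=105+18
    z=123
    a=[atz(S,*cv(q,[290,180]),z) for q in((328,125),(378,153),(322,213),(270,187))]
    b=[atz(D,*cv(q,[200,230]),z) for q in((467,180),(535,180),(533,265),(462,265))]
    for k in(a,b):
        k=np.array(k)[:,:2];R=cv2.minAreaRect(k.astype(np.float32));c,s=np.cos(p[2]),np.sin(p[2])
        print(np.round(k,1).tolist(),R,"box frame",((k-p[:2])@np.array([[c,-s],[s,c]])).round(1).tolist(),"mean",((k.mean(0)-p[:2])@np.array([[c,-s],[s,c]])).round(1))
    print("cup",atz(D,*cv((402,590),[200,230]),0))
E
python3 fit.py
```

```text
box [5.53224959e+02 1.23437876e+02 1.76432496e-01]
[[-0.1 -1.8]
 [-0.3 -0.7]
 [-0.2  0.3]
 [ 0.6 -1.7]
 [-0.8  0.9]
 [-1.1  0.3]
 [ 0.4 -1.4]
 [-1.4  1. ]
 [-0.5 -0.2]
 [-1.   0.2]
 [-0.5 -1.3]
 [-0.   0.5]
 [-0.2 -0.6]
 [-0.2  1.8]]
[[481.9, 146.6], [515.1, 153.0], [530.4, 99.3], [498.7, 90.7]] ((506.1590881347656, 122.94328308105469), (33.63391876220703, 58.845909118652344), 15.961109161376953) box frame [[-66.2, 35.3], [-32.4, 35.8], [-26.7, -19.8], [-59.5, -22.7]] mean [-46.2   7.2]
[[526.6, 104.2], [493.0, 94.3], [476.2, 147.8], [510.0, 157.8]] ((501.3773193359375, 125.99647521972656), (35.23114776611328, 56.45334243774414), 17.196603775024414) box frame [[-29.6, -14.2], [-64.4, -18.1], [-71.6, 37.5], [-36.6, 41.4]] mean [-50.5  11.6]
cup [508.78036712 271.3188508    0.        ]
```

Emit:
carry_out(
  slide=[
    [0.736,-0.808,0.1],
    [0.736,-0.808,0.1],
    [0.736,-0.808,0.1],
    [0.736,-0.808,0.1],
    [0.736,-0.808,0.1],
    [0.736,-0.808,0.1],
    [0.736,-0.808,0.1],
    [0.736,-0.808,0.1],
  ],
  dr=[
    [0,0,-0.09],
    [0,0,-0.09],
    [0,0,-0.09],
    [0,0,-0.09],
    [0,0,-0.09],
    [0,0,-0.09],
    [0,0,-0.09],
    [0,0,-0.09],
  ],
  gripper=[85,85,85,85,85,85,85,85],
)

```text
clock: 0.77
eef_pos: [333.4, 325.2, 328.0]
eef_rot: [3.141, 0.001, 2.301]
wrist_force: [0.4, 0.2, -0.6]
finger_gap: 79.9
finger_force: 0.0
```

Emit:
carry_out(
  slide=[
    [0.7,-0.808,0],
    [0.7,-0.808,0],
    [0.7,-0.808,0],
    [0.7,-0.808,0],
    [0.7,-0.808,0],
    [0.7,-0.808,0],
    [0.7,-0.808,0],
    [0.7,-0.808,0],
    [0.7,-0.808,0],
    [0.7,-0.808,0],
  ],
  dr=[
    [0,0,-0.089],
    [0,0,-0.089],
    [0,0,-0.089],
    [0,0,-0.089],
    [0,0,-0.089],
    [0,0,-0.089],
    [0,0,-0.089],
    [0,0,-0.089],
    [0,0,-0.089],
    [0,0,-0.089],
  ],
  gripper=[85,85,85,85,85,85,85,85,85,85],
)

```text
clock: 1.6
eef_pos: [505.6, 126.8, 327.4]
eef_rot: [-3.141, -0.0, 1.747]
wrist_force: [0.7, -0.6, -0.6]
finger_gap: 80.3
finger_force: 0.0
```

```bash
python3 - <<'E'
from h import *
from fit import *
m=camera_model("wrist");im=camera("wrist");s=read_state();print(s["eef_pos"],s["eef_rot"],s["finger_gap"],s["clock"],s["joints"])
np.savez("w1.npz",**{k:np.array(m[k]) for k in m});cv2.imwrite("pics/w1.png",im[:,:,::-1])
p=[553.2,123.4,.1764]
print(proj(m,W([(0,70,105),(0,-70,105),(-85,75,111),(-85,-75,111),(80,75,147),(80,-75,147),(-48,9,123)],p)).round(0).tolist())
E
```

```text
[505.49695519 127.02685704 327.59999076] [-3.14135666e+00 -1.49709479e-04  1.74743846e+00] 80.06868413639074 1.65 [ 1.75864865e-01  2.16648633e-01  1.56685508e+00  1.52965780e-04
  1.35832505e+00 -8.09562106e-04]
[[373.0, 165.0], [368.0, 324.0], [267.0, 159.0], [273.0, 332.0], [498.0, 160.0], [476.0, 354.0], [314.0, 244.0]]
```

View pics/w1.png

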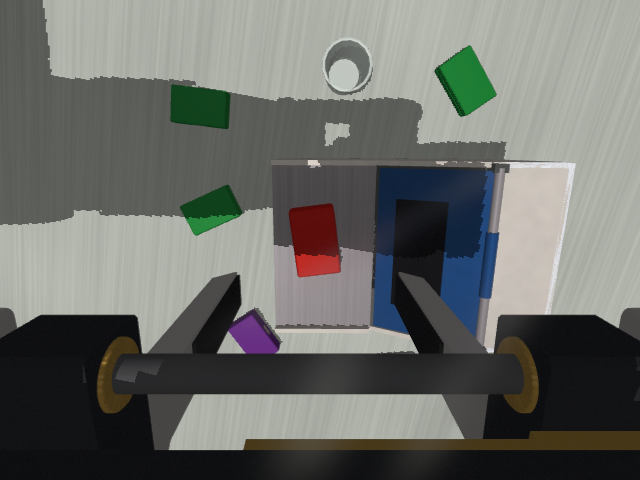

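The wrist view shows the red case with corners near (289,210), (332,204), (341,271) and (298,277). The landing edge runs from (376,167) to (371,326). I'll refine the poses with these.

```bash
python3 - <<'E'
from fit import *
m=dict(np.load("w1.npz"))
o=np.array([(-85,75,111,272,160),(-85,-75,111,276,328),(135,75,143,575,163),(0,69,105,376,167),(0,-69,105,371,326)],float)
rw=lambda p:(proj(m,W(o[:,:3],p))-o[:,3:]).ravel()
r=least_squares(rw,[553,123,.17],x_scale=[100,100,1]);p=r.x;print(p,rw(p).reshape(-1,2).round(1).tolist())
r=least_squares(lambda q:np.r_[res(q),rw(q)],[553,123,.17],x_scale=[100,100,1]);print("all",r.x)
k=np.array([atz(m,*q,122) for q in((289,210),(332,204),(341,271),(298,277))])[:,:2]
c,s=np.cos(p[2]),np.sin(p[2]);R=np.array([[c,-s],[s,c]])
b=(k-p[:2])@R;print(b.round(1).tolist(),b.mean(0))
t=read_state()["eef_pos"][:2];print("tcp in box",(t-p[:2])@R)
for q in((-38,b.mean(0)[1]),(-10,b.mean(0)[1]),(20,b.mean(0)[1])):print(q,p[:2]+R@np.array(q))
E
```

```text
[5.55705801e+02 1.23109976e+02 1.66962621e-01] [[-0.8, -1.0], [-1.2, 4.1], [1.7, -0.4], [1.1, 0.4], [-1.2, -2.3]]
all [5.55342426e+02 1.23106733e+02 1.68007251e-01]
[[-70.5, 36.2], [-36.7, 41.2], [-28.3, -13.9], [-63.6, -19.4]] [-49.76329534  11.03245921]
tcp in box [-48.85970768  12.20651945]
(-38, np.float64(11.032459206041347)) [516.40076346 127.67387604]
(-10, np.float64(11.032459206041347)) [544.011398   132.32713944]
(20, np.float64(11.032459206041347)) [573.59422072 137.3127788 ]
```

Emit:
carry_out(
  slide=[
    [0.044,0.004,0],
    [0.044,0.004,-0.1],
    [0.044,0.004,-0.2],
    [0.044,0.004,-0.3],
    [0.044,0.004,-0.38],
    [0.044,0.004,-0.42],
    [0.044,0.004,-0.45],
    [0.044,0.004,-0.47],
    [0.044,0.004,-0.484],
    [0.044,0.004,-0.484],
  ],
  dr=[
    [0,0,0],
    [0,0,0],
    [0,0,0],
    [0,0,0],
    [0,0,0],
    [0,0,0],
    [0,0,0],
    [0,0,0],
    [0,0,0],
    [0,0,0],
  ],
  gripper=[85,85,85,85,85,85,85,85,85,85],
)

```text
clock: 2.48
eef_pos: [517.2, 127.1, 206.9]
eef_rot: [3.141, -0.0, 1.746]
wrist_force: [-0.5, -0.0, 0.6]
finger_gap: 80.2
finger_force: 0.3
```

```bash
python3 - <<'E'
from h import *
b=cv2.resize(camera("side")[230:350,200:360],(800,600),interpolation=cv2.INTER_CUBIC);cv2.imwrite("pics/c.png",b[:,:,::-1])
s=read_state();print(s["eef_pos"],s["wrist_force"],s["finger_gap"],s["finger_force"])
E
```

```text
[517.25431658 127.08693574 207.22221   ] [0.54508593 0.26700645 0.49119467] 79.7515256181216 0.2548055676743388
```

View pics/c.png

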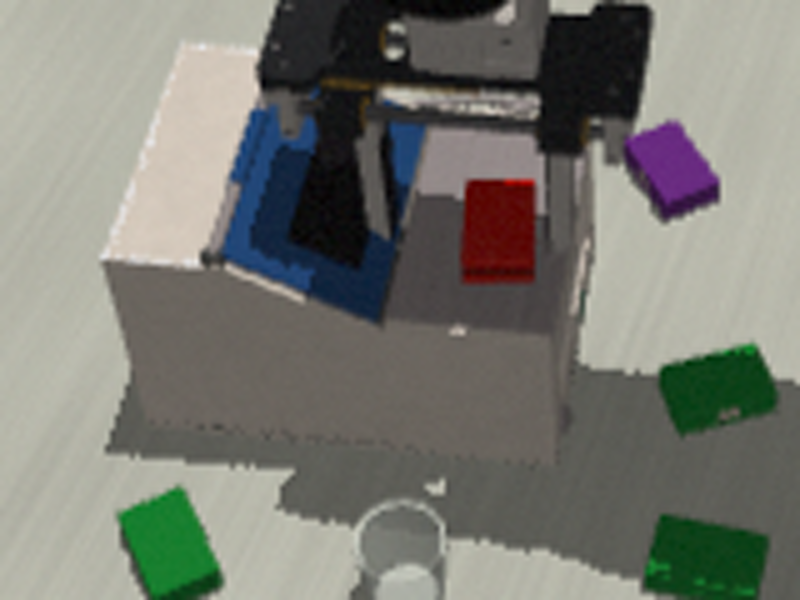

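Emit:
carry_out(
  slide=[
    [0.012,0.002,0],
    [0.024,0.004,0],
    [0.035,0.006,0],
    [0.047,0.008,0],
    [0.059,0.01,0],
    [0.071,0.012,0],
    [0.083,0.014,0],
    [0.095,0.016,0],
    [0.106,0.018,0],
    [0.118,0.02,0],
  ],
  dr=[
    [0,0,0],
    [0,0,0],
    [0,0,0],
    [0,0,0],
    [0,0,0],
    [0,0,0],
    [0,0,0],
    [0,0,0],
    [0,0,0],
    [0,0,0],
  ],
  gripper=[85,85,85,85,85,85,85,85,85,85],
)

```text
clock: 3.37
eef_pos: [546.9, 132.0, 206.6]
eef_rot: [-3.141, 0.0, 1.746]
wrist_force: [-2.0, -1.0, 1.3]
finger_gap: 79.9
finger_force: 1.1
```

```bash
python3 - <<'E'
from h import *
b=cv2.resize(camera("side")[230:350,200:360],(800,600),interpolation=cv2.INTER_CUBIC);cv2.imwrite("pics/d.png",b[:,:,::-1])
s=read_state();print(s["eef_pos"],s["wrist_force"],s["finger_gap"],s["finger_force"])
E
```

```text
[547.24808962 132.0207949  206.60588872] [-0.8275651   0.02324054 -0.21057247] 80.03118661173653 0.5308495054487139
```

View pics/d.png

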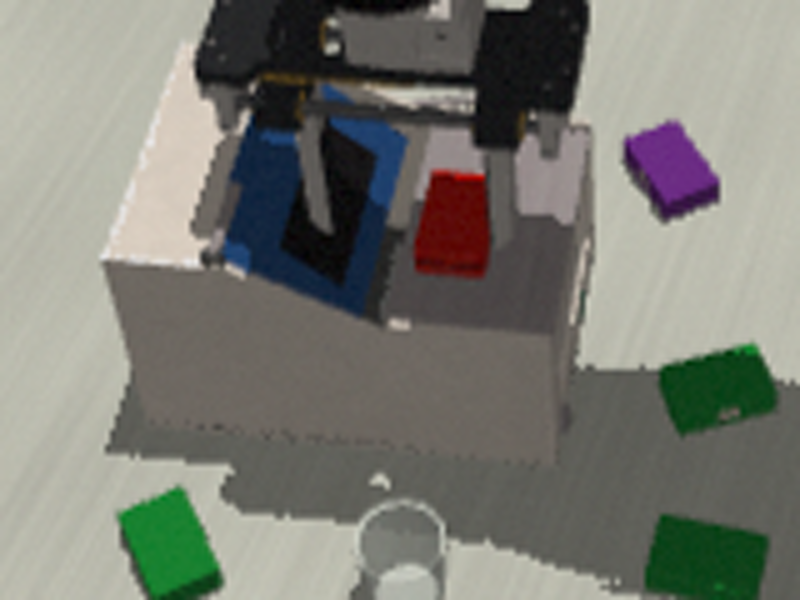

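Emit:
carry_out(
  slide=[
    [0.012,0.002,0],
    [0.024,0.004,0],
    [0.036,0.006,0],
    [0.048,0.008,0],
    [0.06,0.01,0],
    [0.072,0.012,0],
    [0.084,0.014,0],
    [0.096,0.016,0],
    [0.108,0.018,0],
    [0.12,0.02,0],
  ],
  dr=[
    [0,0,0],
    [0,0,0],
    [0,0,0],
    [0,0,0],
    [0,0,0],
    [0,0,0],
    [0,0,0],
    [0,0,0],
    [0,0,0],
    [0,0,0],
  ],
  gripper=[85,85,84,82,80,78,76,74,73,72],
)

```text
clock: 4.25
eef_pos: [576.7, 137.0, 206.4]
eef_rot: [-3.141, -0.0, 1.746]
wrist_force: [-5.0, -1.2, -1.5]
finger_gap: 68.0
finger_force: 2.4
```

```bash
python3 - <<'E'
from h import *
b=cv2.resize(camera("side")[230:350,200:360],(400,300),interpolation=cv2.INTER_CUBIC)
a=cv2.resize(camera("wrist")[100:400,150:600],(400,300))
cv2.imwrite("pics/e.png",np.hstack([b,a])[:,:,::-1])
s=read_state();print(s["eef_pos"],s["wrist_force"],s["finger_gap"],s["finger_force"])
E
```

```text
[576.91861963 136.9908524  206.41028029] [-3.83439223 -1.64088487 -0.7685523 ] 67.54030600275429 1.7456036992371082
```

View pics/e.png

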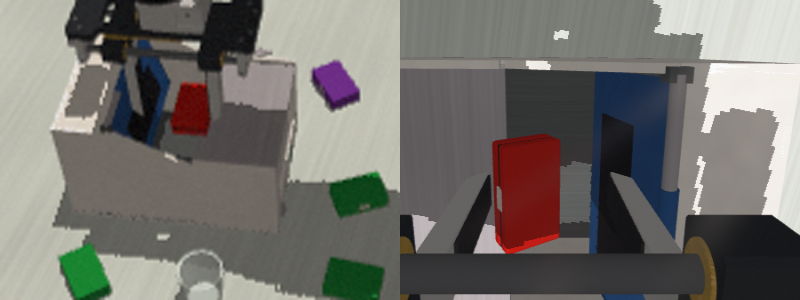

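The case is tipping down over the edge while the front finger holds the flap well open. I'll hold here and check again.

Emit:
carry_out(
  slide=[
    [0,0,0],
    [0,0,0],
    [0,0,0],
    [0,0,0],
    [0,0,0],
    [0,0,0],
  ],
  dr=[
    [0,0,0],
    [0,0,0],
    [0,0,0],
    [0,0,0],
    [0,0,0],
    [0,0,0],
  ],
  gripper=[72,72,72,72,72,72],
)

```text
clock: 4.85
eef_pos: [576.5, 136.9, 206.6]
eef_rot: [-3.141, 0.0, 1.746]
wrist_force: [-5.2, -1.1, -2.8]
finger_gap: 67.7
finger_force: 1.8
```

```bash
python3 - <<'E'
from h import *
b=cv2.resize(camera("side")[230:350,200:360],(400,300),interpolation=cv2.INTER_CUBIC)
a=cv2.resize(camera("wrist")[100:400,150:600],(400,300))
cv2.imwrite("pics/f.png",np.hstack([b,a])[:,:,::-1])
s=read_state();print(s["eef_pos"],s["wrist_force"],s["finger_gap"],s["finger_force"])
E
```

```text
[576.56794457 136.94528013 206.58290649] [-3.42073137 -0.37765469 -1.769109  ] 67.41303033068584 1.7796988785266876
```

View pics/f.png

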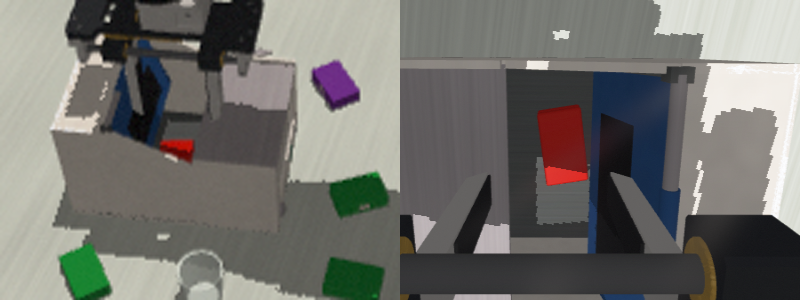

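The case now lies on the box floor. I'll back the hand out and up.

Emit:
carry_out(
  slide=[
    [-0.03,-0.005,0],
    [-0.06,-0.01,0.01],
    [-0.09,-0.015,0.03],
    [-0.1,-0.017,0.06],
    [-0.1,-0.017,0.1],
    [-0.1,-0.017,0.2],
    [-0.1,-0.017,0.3],
    [-0.1,-0.017,0.4],
    [-0.1,-0.017,0.5],
    [-0.1,-0.017,0.5],
  ],
  dr=[
    [0,0,0],
    [0,0,0],
    [0,0,0],
    [0,0,0],
    [0,0,0],
    [0,0,0],
    [0,0,0],
    [0,0,0],
    [0,0,0],
    [0,0,0],
  ],
  gripper=[72,72,72,72,72,72,72,72,72,72],
)

```text
clock: 5.78
eef_pos: [552.4, 132.8, 338.0]
eef_rot: [3.133, -0.0, 1.746]
wrist_force: [0.4, 0.4, 0.9]
finger_gap: 67.2
finger_force: 0.0
```

Emit:
carry_out(
  slide=[
    [-0.2,0,0.1],
    [-0.4,0,0.1],
    [-0.4,0,0.1],
    [-0.4,0,0.1],
    [-0.4,0,0.1],
    [-0.4,0,0.1],
    [-0.4,0,0.1],
    [-0.4,0,0.1],
  ],
  dr=[
    [0,0,0],
    [0,0,0],
    [0,0,0],
    [0,0,0],
    [0,0,0],
    [0,0,0],
    [0,0,0],
    [0,0,0],
  ],
  gripper=[72,72,72,72,72,72,72,72],
)

```text
clock: 6.45
eef_pos: [452.3, 132.6, 356.2]
eef_rot: [-3.141, 0.0, 1.746]
wrist_force: [0.4, -0.2, 0.2]
finger_gap: 67.9
finger_force: 0.0
```

```bash
python3 - <<'E'
from h import *
b=cv2.resize(camera("side")[230:350,200:360],(400,300),interpolation=cv2.INTER_CUBIC)
a=cv2.resize(camera("scene")[180:300,290:450],(400,300),interpolation=cv2.INTER_CUBIC)
cv2.imwrite("pics/g.png",np.hstack([b,a])[:,:,::-1])
s=read_state();print(s["eef_pos"],s["wrist_force"],s["finger_gap"],s["finger_force"],s["clock"])
E
```

```text
[452.09042778 132.63746467 356.23943768] [-0.5508155  -0.4590676  -0.27664703] 67.77656166119384 0.0 6.55
```

View pics/g.png

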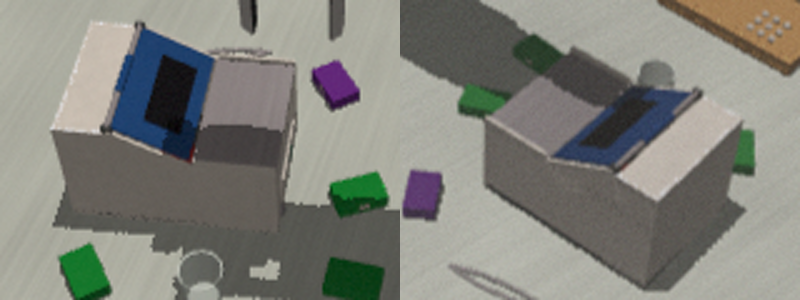

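```bash
python3 - <<'E'
from fit import *
p=[555.4,123.1,.168];c,s=np.cos(p[2]),np.sin(p[2]);R=np.array([[c,-s],[s,c]])
n=camera("side");o=cv2.imread("pics/side0.png")[:,:,::-1].copy()
h=cv2.cvtColor(n,cv2.COLOR_RGB2HSV);m=(((h[...,0]<8)|(h[...,0]>172))&(h[...,1]>120)&(h[...,2]>40));m[:240]=0;m[330:]=0;m[:,:210]=0;m[:,320:]=0
q=np.argwhere(m)[:,::-1];print(q.tolist())
for z in(105,28,20):
    X=atz(D,*q.mean(0),z);print(z,(X[:2]-p[:2])@R)
bl=lambda i:((lambda h:(abs(h[...,0].astype(int)-110)<12)&(h[...,1]>120))(cv2.cvtColor(i,cv2.COLOR_RGB2HSV)))[235:300,210:300]
for i in(o,n):
    b=bl(i);y,x=np.nonzero(b);print(b.sum(),[(r,np.nonzero(b[r])[0].max()) for r in(15,25,35,45,55)])
w=camera("wrist");print(camera_model("wrist")["t"].round(0));cv2.imwrite("pics/w2.png",w[:,:,::-1])
mw=camera_model("wrist")
print("edge proj",proj(mw,W([(0,69,105),(0,-69,105)],p)).round(0).tolist())
E
```

```text
[[277, 288], [277, 289], [276, 290], [276, 291], [276, 292], [276, 293], [275, 294]]
105 [-0.83881847 58.81504272]
28 [17.88175222  0.28816675]
20 [19.82674658 -5.79254763]
1000 [(15, np.int64(67)), (25, np.int64(73)), (35, np.int64(70)), (45, np.int64(68)), (55, np.int64(65))]
994 [(15, np.int64(67)), (25, np.int64(73)), (35, np.int64(70)), (45, np.int64(68)), (55, np.int64(65))]
[-469.   12.  455.]
edge proj [[429.0, 183.0], [418.0, 324.0]]
```

The flap's outline matches its shut outline from the start. The red sliver is the case on the box floor, seen through the edge gap. I'll sign off.

```bash
python3 -c "
from cell import *
print(sign_off())"
```

```text
the job is handed in; nothing more can be done
None
```

I pushed the red case through the held-open flap and it dropped to the box floor. The flap swung shut, the cup and tweezers looked undisturbed, and the job was handed in at about 7 s; no verdict came back.

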